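# Set the polariser ring of a light base to the long mark and clamp it

## Robot

A 6-joint arm with a two-finger parallel gripper is mounted at the origin on the work surface. World frame = base frame: x ahead of the robot, y to its left, z up, the work surface at z = 0. Lengths are in m, angles in rad, forces in N, time in s.
With the tool pointing down it reaches from about 0.425 to 0.95 m from the base axis. Payload 3.5 kg.
Tool frame: the origin (TCP) lies on the centre line of the jaws, within the pads' length; the fingertips stand 14 mm ahead of it and the grasp point (between the pads) lies 5 mm behind it (ctrl.finger_overhang is the distance from the TCP to the fingertips, in m); z points along the fingers, y is the line along which they close (so a half turn about z gives the same grasp; the last joint's range is limited). The gripper opens to 85 mm and grips with 20 to 120 N. Pads are 22 mm wide; open, the fingers measure 114 mm over their backs; the gripper's body (76 mm by 85 mm) begins 54 mm behind the grasp point. The pads swing forward as they close: fully open they stand 13 mm farther back than shut.
Start: joints at [-1.379, 0.286, 1.577, -0, 1.279, -0.15], TCP at [0.226, -0.636, 0.212] pointing down, gripper open.
Joint ranges: [-2.77, 2.77], [-0.9, 2.22], [0.21, 2.48], [-1.53, 4.67], [0.24, 2.81], [-2.84, 2.84]. Speed limits (rad/s): [2.79, 2.79, 3.14, 3.14, 3.14, 3.14].

## Interface

Orientations are given as a unit quaternion [x, y, z, w].
In Python, from plant import ctrl gives the robot as it stands.
- The arm moves only by the tool send_rows, never from a script. Its argument "moves" is text: rows parted by semicolons, each of 7 numbers parted by spaces: the turn, a rotation vector about the tool's x, y, z in units of 360 degrees (1.0 is 360 degrees), then the shift along the tool's x, y, z in units of 20 cm (1.0 is 20 cm), then the gripper's target within -1 to 1 (fully open at 1, half-way at 0, shut at -1). A call has 1 to 12 rows; each row is the pose to reach, as a shift and turn from the pose commanded when the call began, along the tool's axes at that moment, turning the shorter way round; what a row does not reach only later rows make up. A row lasts 1/8 s, in which the tool goes at most 62.5 mm and 10.7 degrees, less where a joint would pass 70% of its speed; a pose out of reach is approached as far as the arm can. A call with a number of a shift or a turn outside -1 to 1 is refused whole. A call with a gripper value outside its range is refused whole. The fingers move at their own pace and stop on an object; "newtons" is the grip in N (left out, the last holds). Time passes only in rows, so rows that repeat a pose let the fingers close. It gives the time, the measured TCP pose, the force, the opening and the grip force at its end, in the units of the state.
- ctrl.get_state(): the state, without advancing time (a new reading comes with each control period).
- ctrl.read_camera(name): name is "scene" or "top" or "wrist"; returns a dict with "image" (420x560x3 uint8, red, green, blue), "fovy" (degrees; the focal length in pixels is half the picture's height over the tangent of half this angle, whatever the lens; pixels are square), "cx", "cy" (the principal point, pixels), "extrinsics" (4x4, takes a point from camera to world coordinates). Camera axes: x right, y up, looking along -z (the intrinsics and any distortion apply to the point x, -y, -z); pixel columns grow to the right and rows downward; lengths in m; the calibration is good to about 2 mm. A picture is of the moment at which its call begins. There is no depth.
- ctrl.sign_off(): hands the job in; it is judged then, once.
The state is a dict: "time": time; "qpos": joint angles; "dq": joint speeds; "joint_efforts": joint torques, N m; "eef_pos": TCP position; "tcp_rot": TCP orientation; "contact_force": force on the tool from outside, world axes, zero at the start; "wrist_torque": the same for the moment, N m; "opening": opening from 0.0 (shut) to 1.0 (fully open); "finger_force": force on a finger pad.
Only numpy, scipy, OpenCV 4.12 (cv2) and the standard library are available. Lean on these libraries where they do the work, as an engineer would, in place of code of your own. Each camera call takes 0.05 s, during which the arm holds its last target. There are 200 camera calls.

## Task

On the white light base, push the polariser ring's lever round with the outside of the fingers until its pointer stands at the single long mark of the scale, then swing the small clamp lever at the base's corner over clockwise to its stop so that the setting is clamped. Only push, gently and without gripping: the light base is not held down, so it must stay where it is and not be lifted, and everything lying about on it and around it must be left alone. Finish with the hand clear.

Things in the scene. Friction and masses are not known exactly. Their poses are not given: they have to be found in the camera images.
- light_base: White box-shaped transmitted-light base, 240 mm (its x) by 290 mm (its y) by 60 mm high, 2.8 kg, standing loose on the bench; a sideways push of up to about 12 N does not shift it. Origin: centre of its underside, z up. In the middle of its top lies a black scale disc 192 mm across and 4 mm thick (top 64 mm over the bench).
- ring_axis (a point): Point on the vertical axis of the polariser ring, over the middle of the light base, 90 mm above the bench. The dark steel ring with a glass window is 80 mm across, its top 76 mm above the bench.
- polariser (a joint): Angle of the polariser ring, rad: 0 to 2.4 (end stops), grows anticlockwise seen from above; at 0 the lever points 1.2 rad clockwise from the base's +x axis. It starts between 0.1 and 0.75; the long mark lies 0.4 to 1.7 rad anticlockwise of it. Stiff: about 2 to 3 N at the post moves it, and it stays where it is left.
- lever_post (a point): Axis of the upright bare aluminium post (12 mm diameter) at the outer end of the ring's lever, 60 mm from the ring axis. The post stands from 72 to 114 mm above the bench; this point is at 95 mm. The flat lever arm below it is 10 mm wide, top at 72 mm, and ends 66 mm from the ring axis.
- pointer_tip (a point): Tip of the thin pointer (3 mm wide) that continues the lever outwards, 73 mm from the ring axis, 67 mm above the bench, in line with the post. Purely visual, cannot be bumped.
- long_mark (a point): Inner end of the one long mark (20 mm long, 3 mm wide, white on the black disc) of the scale, 73 mm from the ring axis, 67 mm above the bench: the pointer tip must come here. The other marks, 0.22 rad (16 mm) apart, are 8 mm long. The scale disc is set a little differently each time (the mark lies 0 to 0.6 rad anticlockwise of the base's +x axis) and is locked: it does not turn during the job; the marks are painted flush.
- clamp (a joint): Angle of the clamp lever, rad: 0 open, 1.4 at its stop, a small steel pin on the base (fully clamped); grows clockwise seen from above. At 0 the lever points along the base's +y axis. It starts between 0 and 0.2. Stiff: about 2 N at the post moves it, and it stays where it is left.
- clamp_pivot (a point): Point on the vertical axis of the clamp lever, at the left corner of the base that is nearer the robot, at (-85, 85) mm from the base's centre, 90 mm above the bench.
- clamp_post (a point): Axis of the upright steel post (12 mm diameter) at the end of the clamp lever, 45 mm from the clamp pivot. The post stands from 79 to 114 mm above the bench; this point is at 95 mm. The steel lever under it is 9 mm wide, top at 80 mm.
- objective: Loose steel microscope objective, 24 mm across, 42 mm high, standing upright on the light base near its -x, -y corner; leave alone. Origin: centre of its underside.
- filter_ring: Loose brass ring-shaped filter mount, 45 mm across, 7 mm high, lying on the light base near the middle of its -x edge; leave alone. Origin: centre of its underside.
- dropper: Loose white dropper bottle, 28 mm across, 70 mm high, beside the light base; leave alone. Origin: centre of its underside.
- stain_jar: Loose amber jar with black lid, 50 mm across, 65 mm high, beside the light base; leave alone. Origin: centre of its underside.
- petri_dish: Loose clear closed dish, 90 mm across, 16 mm high, beside the light base; leave alone. Origin: centre of its underside.
- tally: Loose cream tally counter with keys, 75 x 160 x 40 mm, on the bench to the -y side; leave alone. Origin: centre of its underside.

How it is judged:
By the outcome, as a careful person would: the job done as asked, in the order asked, and still so for the second after the job is handed in, with the robot touching nothing.
It also fails if it takes over 48 s, if anything falls off the work surface, if the arm or the gripper's body presses on something with over 40 N, if the wrist force passes 120 N, or if a joint passes its speed limit or range.

## Working session

There is one attempt and no reset: what is moved stays moved. The work goes in short steps, Python scripts to look and compute and a tool call to move; the robot and the scene stay as the last step left them, time stands still between calls to the robot, and variables do not carry over. Pictures are saved under pics/ and viewed, at most 10 in all, crops included, and the job is handed in when it is done.

Besides the shell and the picture viewer there is one more tool, called after "Call:" as a command line: name --argument value ..., lists and objects as JSON in quotes. send_rows: Moves the arm, as the interface text tells. Its arguments: {"type":"object","properties":{"moves":{"type":"string"},"newtons":{"type":"number"}},"required":["moves"]}

```bash
mkdir -p pics; ls; python3 - <<'E'
from plant import ctrl
import cv2
for n in("scene","top"):
    c=ctrl.read_camera(n); cv2.imwrite(f"pics/{n}0.png",c["image"][:,:,::-1])
    print(n,{k:v for k,v in c.items() if k!="image"})
print(ctrl.get_state(),ctrl.finger_overhang)
E
```

```text
pics
scene {'fovy': 43.751746028485066, 'cx': 282.71999893974373, 'cy': 209.76551069934362, 'extrinsics': array([[ 0.33943774, -0.62161424,  0.70595875,  1.42038155],
       [ 0.94061018,  0.21962544, -0.25887672, -0.41509663],
       [ 0.00587496,  0.75190452,  0.65924584,  0.86283479],
       [ 0.        ,  0.        ,  0.        ,  1.        ]])}
top {'fovy': 51.30104215692124, 'cx': 275.4303614378071, 'cy': 206.50365675317872, 'extrinsics': array([[ 0.00542229,  0.99756751, -0.06949574,  0.48503104],
       [-0.99988897,  0.00444406, -0.01422298, -0.12300454],
       [-0.01387954,  0.06956515,  0.99748085,  1.36406131],
       [ 0.        ,  0.        ,  0.        ,  1.        ]])}
{'time': 0.1, 'qpos': array([-1.37901035e+00,  2.87114243e-01,  1.57802502e+00, -1.67665127e-05,
        1.27857346e+00, -1.49998196e-01]), 'dq': array([ 0.00103574, -0.00035597, -0.00251368, -0.00065202, -0.00097819,
        0.00069697]), 'joint_efforts': array([ 7.75112785e-04, -4.07299447e+01, -2.93698275e+01, -1.24845596e-04,
        3.41374813e-03, -6.47897224e-06]), 'eef_pos': array([ 0.22614296, -0.63532599,  0.21036377]), 'tcp_rot': array([ 9.85432484e-01,  1.70063801e-01, -3.01702158e-05, -1.05963752e-03]), 'contact_force': array([0.76077396, 0.21238592, 0.09927884]), 'wrist_torque': array([0.00670814, 0.05763062, 0.00339346]), 'finger_force': 0.0, 'opening': 0.9966597645213603} 0.014
```

View pics/top0.png

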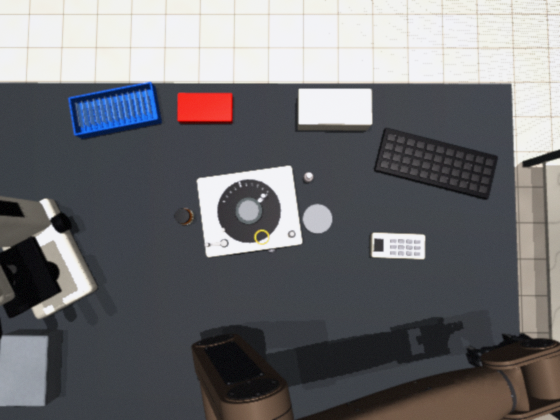

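View pics/scene0.png

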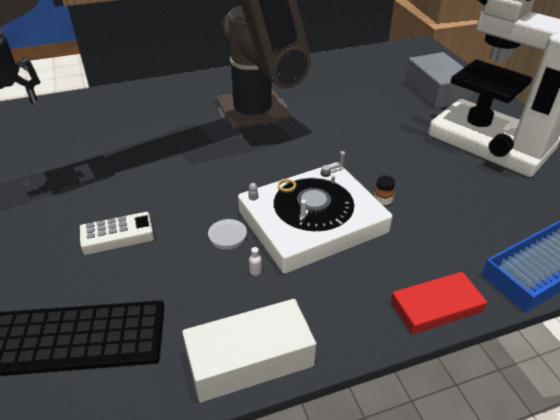

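The top view shows the white base centred near (249,211). The ring is in the middle, the polariser lever is near (263,198), and the clamp is at the lower left with its pivot near (224,243) and post near (208,245). Up in the image is +x. Next I'll measure and look at enlarged crops.

```bash
cat > h.py <<'E'
import numpy as np, cv2
from plant import ctrl
def cam(n):
    c=ctrl.read_camera(n); c["f"]=210/np.tan(np.radians(c["fovy"]/2)); return c
def cast(c,u,v,z):
    d=np.array([(u-c["cx"])/c["f"],-(v-c["cy"])/c["f"],-1]); E=c["extrinsics"]
    w=E[:3,:3]@d; o=E[:3,3]; return o+w*(z-o[2])/w[2]
def proj(c,p):
    E=c["extrinsics"]; q=E[:3,:3].T@(np.asarray(p)-E[:3,3])
    return np.array([c["cx"]+c["f"]*q[0]/-q[2], c["cy"]-c["f"]*q[1]/-q[2]])
def crop(c,u,v,w,h,k,name):
    cv2.imwrite(name,cv2.resize(c["image"][v:v+h,u:u+w,::-1],None,fx=k,fy=k,interpolation=cv2.INTER_CUBIC))
E
python3 - <<'E'
from h import *
c=cam("top"); im=c["image"]
m=(im.min(2)>170).astype(np.uint8); m[:140]=0;m[280:]=0;m[:,:180]=0;m[:,320:]=0
k=max(cv2.findContours(m,0,1)[0],key=cv2.contourArea)
print(cv2.contourArea(k))
b=cv2.boxPoints(cv2.minAreaRect(cv2.convexHull(k))); P=np.array([cast(c,*(p),.06) for p in b])
print(b,P, P.mean(0), [np.linalg.norm(P[i]-P[i-1]) for i in range(4)])
d=(im.max(2)<75).astype(np.uint8); d[m*0==1]=0
l=cv2.drawContours(np.zeros_like(m),[cv2.convexHull(k)],0,1,-1)
d=d*l; d=cv2.morphologyEx(d,cv2.MORPH_OPEN,np.ones((3,3)))
kk=max(cv2.findContours(d,0,1)[0],key=cv2.contourArea); e=cv2.fitEllipse(cv2.convexHull(kk)); print(e,cast(c,*e[0],.064))
crop(c,190,155,120,110,5,"pics/top1.png")
s=cam("scene"); crop(s,225,135,180,140,4,"pics/scene1.png")
E
```

```text
7422.0
[[195.48906 178.32098]
 [291.0076  165.0545 ]
 [301.88953 243.40424]
 [206.37097 256.67072]] [[ 0.65986879  0.13675144  0.06      ]
 [ 0.70107143 -0.15059124  0.06      ]
 [ 0.46639454 -0.18358402  0.06      ]
 [ 0.42550245  0.10005989  0.06      ]] [ 0.5632093  -0.02434098  0.06      ] [np.float64(0.23722110712090508), np.float64(0.2902817088012505), np.float64(0.23698474203637643), np.float64(0.2865764026524595)]
((248.339111328125, 210.885009765625), (60.42914962768555, 60.82352828979492), 85.3997802734375) [ 0.56215657 -0.02377671  0.064     ]
```

View pics/top1.png

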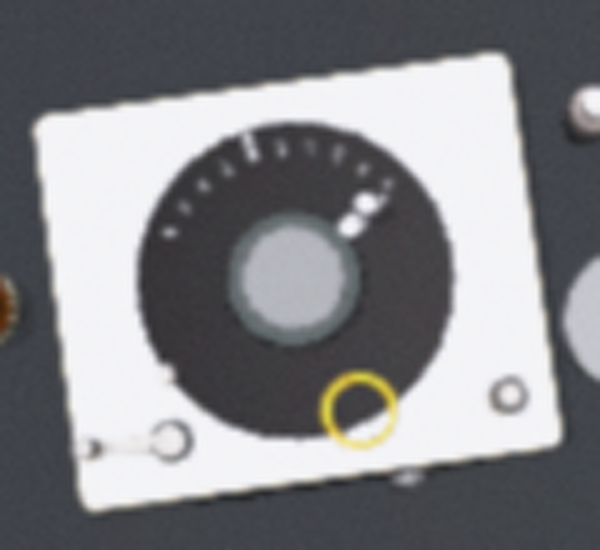

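View pics/scene1.png

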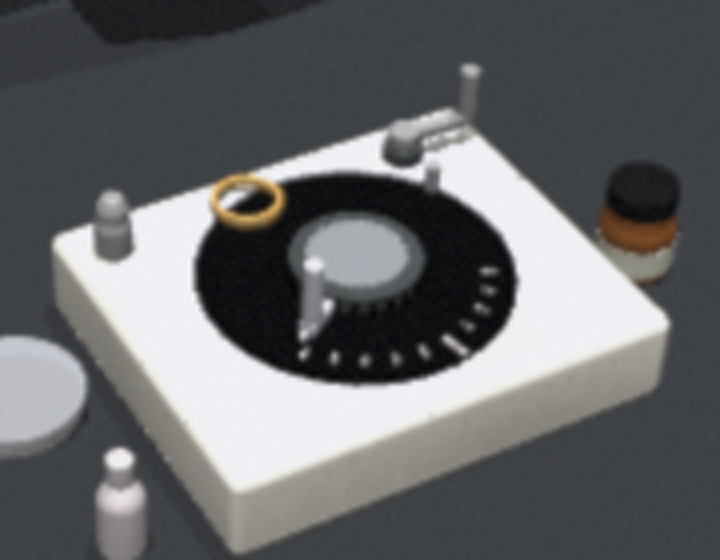

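The crops show these points:
- **Long mark:** crop (250,148) in the top view.
- **Polariser post top:** (367,202).
- **Clamp:** pivot (172,441), post top (92,448), stop pin near (167,373).
- **Loose items:** objective at the lower right, brass ring at (360,410).

Next I'll turn these into world positions.

```bash
python3 - <<'E'
from h import *
t=cam("top"); s=cam("scene")
def T(x,y,z): return cast(t,190+(x-2)/5,155+(y-2)/5,z)
def S(x,y,z): return cast(s,225+(x-1.5)/4,135+(y-1.5)/4,z)
C=(T(293,280,.076)+0)[:2]; yaw=.14
def show(n,p,o=C):
    d=p[:2]-o; print(n,p.round(4),"r",np.linalg.norm(d).round(4),"ang-yaw",(np.arctan2(d[1],d[0])-yaw).round(3))
C2=np.array([.5627,-.0241]); print(C,C2)
show("ring S",S(357,255,.076),C2)
for n,a in dict(postT=T(367,202,.114),postS=S(314,262,.114),markT=T(250,147,.064),markS=S(455,346,.064),mark_in=T(255,160,.064)).items(): show(n,a,C2)
R=np.array([[np.cos(yaw),-np.sin(yaw)],[np.sin(yaw),np.cos(yaw)]])
pv=C2+R@[-.085,.085]; print("pivot",pv,T(172,441,.09),S(405,140,.085))
for n,a in dict(cpT=T(92,448,.114),cpS=S(470,70,.114)).items(): show(n,a,pv)
st=ctrl.get_state(); print(st["eef_pos"],st["time"])
from scipy.spatial.transform import Rotation as Q
print(Q.from_quat(st["tcp_rot"]).as_matrix().round(3))
E
```

```text
[ 0.56228597 -0.02427316] [ 0.5627 -0.0241]
ring S [ 0.564  -0.0236  0.076 ] r 0.0014 ang-yaw 0.214
postT [ 0.6051 -0.0693  0.114 ] r 0.062 ang-yaw -0.957
postS [ 0.603  -0.0673  0.114 ] r 0.0591 ang-yaw -0.96
markT [0.6427 0.0032 0.064 ] r 0.0845 ang-yaw 0.189
markS [0.6436 0.0041 0.064 ] r 0.0857 ang-yaw 0.196
mark_in [6.349e-01 1.000e-04 6.400e-02] r 0.0761 ang-yaw 0.184
pivot [0.46667048 0.04820719] [0.46730137 0.04419476 0.09      ] [0.48129566 0.04216864 0.085     ]
cpT [0.4634 0.0867 0.114 ] r 0.0387 ang-yaw 1.516
cpS [0.4632 0.0921 0.114 ] r 0.044 ang-yaw 1.51
[ 0.22623206 -0.63572008  0.21118632] 0.3
[[ 0.942  0.335 -0.   ]
 [ 0.335 -0.942  0.001]
 [ 0.    -0.001 -1.   ]]
```

Call:
send_rows --moves "0 0 0 0.28 -0.22 0 -1;0 0 0 0.57 -0.44 0 -1;0 0 0 0.85 -0.66 0 -1;0 0 0 0.85 -0.66 0 -1" --newtons 40

```text
time: 0.8
eef_pos: [0.3436, -0.4518, 0.2117]
tcp_rot: [0.985, 0.171, 0.0, -0.0]
contact_force: [-0.2, 0.4, -0.5]
opening: 0.148
finger_force: 0.0
```

Call:
send_rows --moves "0 0 0 0.28 -0.22 0 -1;0 0 0 0.57 -0.44 0 -1;0 0 0 0.85 -0.66 0 -1;0 0 0 0.85 -0.66 0 -1"

```text
time: 1.3
eef_pos: [0.4593, -0.2705, 0.2118]
tcp_rot: [0.985, 0.172, 0.0, -0.0]
contact_force: [-0.8, -0.5, -0.6]
opening: -0.0
finger_force: 0.0
```

Call:
send_rows --moves "0 0 0.03 0.28 -0.22 0 -1;0 0 0.06 0.57 -0.44 0 -1;0 0 0.09 0.85 -0.66 0 -1;0 0 0.12 0.85 -0.66 0 -1;0 0 0.15 0.85 -0.66 0 -1;0 0 0.183 0.85 -0.66 0 -1;0 0 0.183 0.85 -0.66 0 -1"

```text
time: 2.17
eef_pos: [0.5741, -0.0916, 0.2115]
tcp_rot: [0.919, -0.394, -0.0, 0.0]
contact_force: [-0.6, -0.1, 0.6]
opening: 0.001
finger_force: 0.0
```

```bash
cat >> h.py <<'E'
from scipy.spatial.transform import Rotation as Q
C=np.array([.5627,-.0241])
def pose():
    s=ctrl.get_state(); return s,s["eef_pos"],Q.from_quat(s["tcp_rot"]).as_matrix()
def rel(target):
    s,p,R=pose(); return (R.T@(np.asarray(target)-p)/.2).round(3)
def info():
    s,p,R=pose(); print("t",s["time"],"p",p.round(4),"F",s["contact_force"].round(2),"open",round(s["opening"],3),"yang",np.degrees(np.arctan2(R[1,1],R[0,1])).round(1),"q6",s["qpos"][5].round(2),"z",R[:,2].round(3))
E
python3 - <<'E'
from h import *
info(); print(rel([.5774,-.0925,.101]))
w=cam("wrist"); cv2.imwrite("pics/w1.png",w["image"][:,:,::-1])
E
```

```text
t 2.175 p [ 0.5741 -0.0916  0.2115] F [-0.55 -0.06  0.65] open 0.001 yang -136.4 q6 2.05 z [-0.  0. -1.]
[ 0.015 -0.009  0.553]
```

View pics/w1.png

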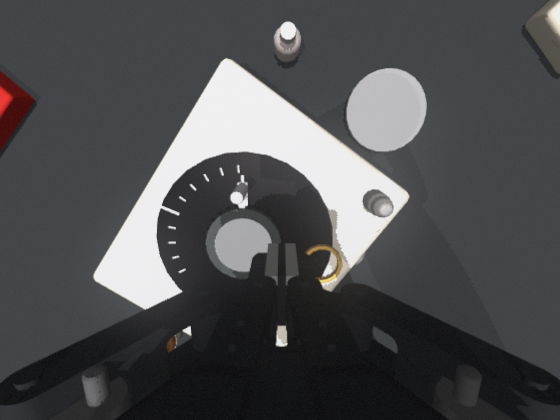

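The wrist view shows the long mark at about (170,211), the polariser post top at (237,198) and the closed fingertips at (282,245), on the clockwise side of the post. I'll go down there and work out the arc.

Call:
send_rows --moves "0 0 0 0.015 -0.01 0.25 -1;0 0 0 0.015 -0.01 0.45 -1;0 0 0 0.015 -0.01 0.55 -1;0 0 0 0.015 -0.01 0.55 -1"

```text
time: 2.72
eef_pos: [0.5766, -0.0924, 0.1002]
tcp_rot: [0.92, -0.393, -0.002, 0.0]
contact_force: [0.1, 0.0, -0.1]
opening: -0.002
finger_force: 0.0
```

```bash
cat >> h.py <<'E'
def arc(center,r,d,thetas,z,sgn):
    """sgn +1: anticlockwise, push with -y face; -1: clockwise, push with +y face"""
    s,p,R=pose()
    for th in thetas:
        c,n=np.cos(th),np.sin(th); t=sgn*np.array([-n,c]); xy=center+r*np.array([c,n])-d*t
        want=-t*sgn                      # desired tool y
        a=np.arctan2(want[1],want[0])-np.arctan2(R[1,1],R[0,1]); a=(a+np.pi)%(2*np.pi)-np.pi
        m=R.T@(np.r_[xy,z]-p)/.2
        print(round(th,3),"turn %.3f shift %.3f %.3f %.3f"%(-a/2/np.pi,*m))
E
python3 - <<'E'
from h import *
info(); th0=-.818
arc(C,.06,.026,[th0],.101,1)
arc(C,.06,.0205,np.arange(th0,.1,.08),.101,1)
E
```

```text
t 2.725 p [ 0.5766 -0.0924  0.1002] F [ 0.1   0.03 -0.14] open -0.002 yang -136.3 q6 2.05 z [-0.003  0.001 -1.   ]
-0.818 turn 0.002 shift 0.004 -0.053 -0.004
-0.818 turn 0.002 shift 0.004 -0.080 -0.004
-0.738 turn -0.011 shift 0.011 -0.104 -0.004
-0.658 turn -0.024 shift 0.017 -0.129 -0.004
-0.578 turn -0.037 shift 0.020 -0.154 -0.004
-0.498 turn -0.049 shift 0.022 -0.180 -0.004
-0.418 turn -0.062 shift 0.021 -0.205 -0.004
-0.338 turn -0.075 shift 0.019 -0.230 -0.004
-0.258 turn -0.087 shift 0.014 -0.255 -0.004
-0.178 turn -0.100 shift 0.008 -0.280 -0.004
-0.098 turn -0.113 shift -0.001 -0.303 -0.004
-0.018 turn -0.126 shift -0.011 -0.327 -0.004
0.062 turn -0.138 shift -0.023 -0.349 -0.004
```

Call:
send_rows --moves "0 0 0 0.004 -0.053 0 -1;0 0 0 0.004 -0.07 0 -1;0 0 0 0.004 -0.08 0 -1;0 0 -0.006 0.008 -0.092 0 -1;0 0 -0.011 0.011 -0.104 0 -1;0 0 -0.017 0.014 -0.116 0 -1;0 0 -0.024 0.017 -0.129 0 -1"

```text
time: 3.6
eef_pos: [0.5986, -0.0773, 0.1016]
tcp_rot: [0.947, -0.322, -0.0, -0.0]
contact_force: [0.4, 0.4, -0.3]
opening: 0.001
finger_force: 0.0
```

```bash
python3 - <<'E'
from h import *
info()
arc(C,.06,.0205,np.arange(-.578,.3,.08),.101,1)
w=cam("wrist"); cv2.imwrite("pics/w2.png",w["image"][:,:,::-1])
E
```

```text
t 3.6 p [ 0.5986 -0.0773  0.1016] F [ 0.38  0.41 -0.3 ] open 0.001 yang -127.5 q6 1.93 z [-0.  0. -1.]
-0.578 turn -0.012 shift 0.003 -0.022 0.003
-0.498 turn -0.025 shift 0.008 -0.047 0.003
-0.418 turn -0.038 shift 0.011 -0.072 0.003
-0.338 turn -0.050 shift 0.013 -0.098 0.003
-0.258 turn -0.063 shift 0.012 -0.123 0.003
-0.178 turn -0.076 shift 0.009 -0.148 0.003
-0.098 turn -0.089 shift 0.004 -0.173 0.003
-0.018 turn -0.101 shift -0.002 -0.197 0.003
0.062 turn -0.114 shift -0.011 -0.221 0.003
0.142 turn -0.127 shift -0.021 -0.244 0.003
0.222 turn -0.140 shift -0.034 -0.266 0.003
```

View pics/w2.png

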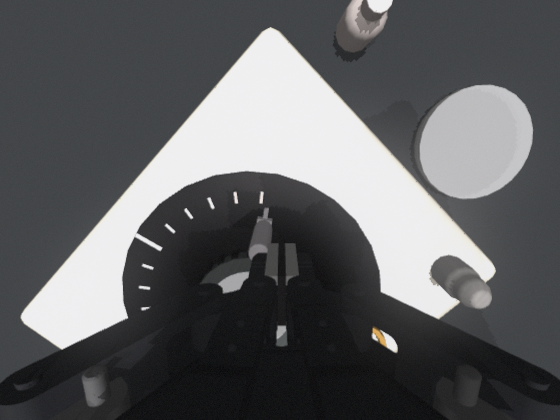

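The pointer at (265,212) has hardly moved and the post at (260,238) just touches the finger, so the finger is thinner than I assumed. I'll carry on along the arc, stopping short of the mark.

Call:
send_rows --moves "0 0 -0.012 0.003 -0.022 0.003 -1;0 0 -0.025 0.008 -0.047 0.003 -1;0 0 -0.038 0.011 -0.072 0.003 -1;0 0 -0.05 0.013 -0.098 0.003 -1;0 0 -0.063 0.012 -0.123 0.003 -1;0 0 -0.076 0.009 -0.148 0.003 -1"

```text
time: 4.4
eef_pos: [0.6181, -0.0549, 0.1009]
tcp_rot: [0.996, -0.088, -0.0, 0.0]
contact_force: [-0.2, 0.1, -0.4]
opening: -0.004
finger_force: 0.0
```

```bash
python3 - <<'E'
from h import *
info()
arc(C,.06,.0205,np.arange(-.098,.36,.04),.101,1)
w=cam("wrist"); cv2.imwrite("pics/w3.png",w["image"][:,:,::-1])
E
```

```text
t 4.4 p [ 0.6181 -0.0549  0.1009] F [-0.16  0.1  -0.39] open -0.004 yang -100.1 q6 1.5 z [-0.  0. -1.]
-0.098 turn -0.013 shift 0.007 -0.024 -0.000
-0.058 turn -0.019 shift 0.010 -0.037 -0.000
-0.018 turn -0.025 shift 0.012 -0.049 -0.000
0.022 turn -0.032 shift 0.014 -0.062 -0.000
0.062 turn -0.038 shift 0.016 -0.074 -0.000
0.102 turn -0.044 shift 0.017 -0.087 -0.000
0.142 turn -0.051 shift 0.017 -0.100 -0.000
0.182 turn -0.057 shift 0.017 -0.112 -0.000
0.222 turn -0.063 shift 0.016 -0.125 -0.000
0.262 turn -0.070 shift 0.015 -0.138 -0.000
0.302 turn -0.076 shift 0.014 -0.150 -0.000
0.342 turn -0.083 shift 0.011 -0.163 -0.000
```

View pics/w3.png

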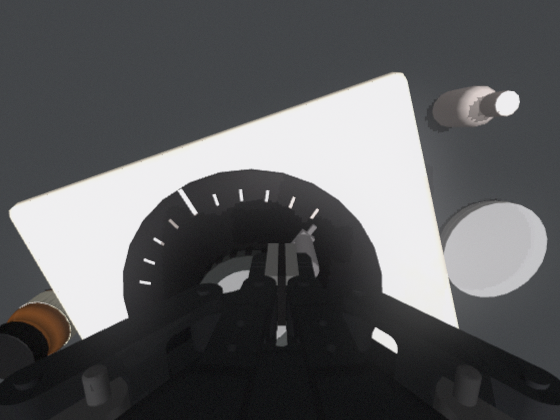

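The post at (308,250) is now on the other side of the fingers and the pointer hasn't moved against the marks. I'll check from the scene camera before doing anything else.

```bash
python3 - <<'E'
from h import *
s=cam("scene"); crop(s,240,110,160,120,5,"pics/scene2.png")
t=cam("top"); im=t["image"]; 
print(proj(s,[.6181,-.0549,.087]), proj(s,[.6181,-.0549,.101]),[(proj(s,[.6037,-.0679,z])-[240,110])*5 for z in(.072,.114)],(proj(s,[.6181,-.0549,.087])-[240,110])*5)
E
```

```text
[310.37535814 212.23784653] [310.63206899 207.51876212] [array([312.05587464, 522.42577324]), array([314.961991  , 451.79970526])] [351.87679072 511.18923263]
```

View pics/scene2.png

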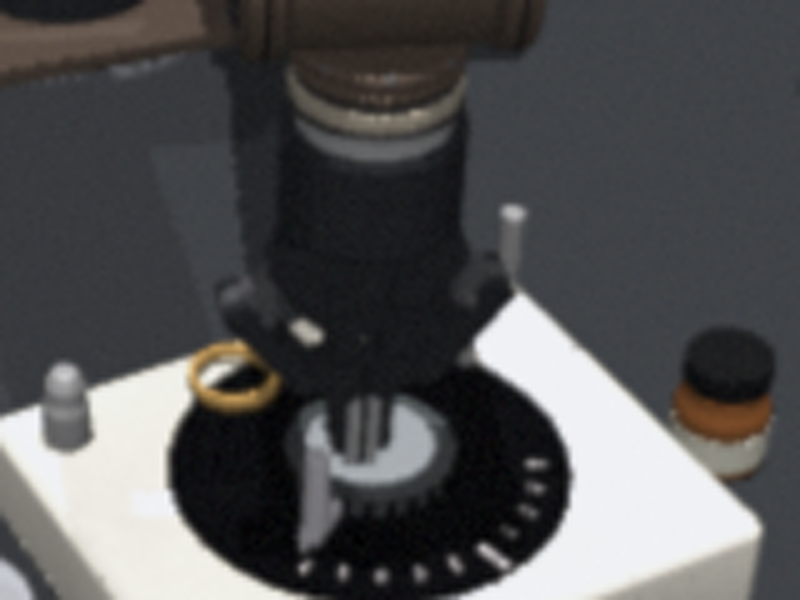

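```bash
python3 - <<'E'
from h import *
info()
s=cam("scene"); w=cam("wrist"); t=cam("top")
def ray(c,u,v):
    a=cast(c,u,v,.3); b=cast(c,u,v,0); d=(b-a)/np.linalg.norm(b-a); return a,d
def tri(r1,r2):
    (a,d),(b,e)=r1,r2; k=np.linalg.lstsq(np.c_[d,-e],b-a,rcond=None)[0]; p,q=a+k[0]*d,b+k[1]*e; return (p+q)/2,np.linalg.norm(p-q)
us,vs=240+(360-2)/5,110+(462-2)/5
print("tip",tri(ray(s,us,vs),ray(w,282,243)))
print("post top",tri(ray(s,240+315/5,110+450/5),ray(w,308,262)))
print("proj tip in wrist",[proj(w,[.6181,-.0549,z]) for z in (.087,.101,.12)], "post",[proj(w,[.6037,-.0679,z]) for z in(.072,.114)])
print("ring centre wrist",proj(w,[*C,.076]),"mark in wrist",cast(w,188,201,.064), "dropper",cast(w,507,103,.07),cast(s,225+119/4,135+455/4,.07))
print(w["extrinsics"].round(3),w["fovy"])
crop(t,200,140,110,110,5,"pics/top2.png")
E
```

```text
t 4.55 p [ 0.618  -0.0549  0.1009] F [-0.63 -0.6   0.26] open 0.005 yang -100.3 q6 1.5 z [-0. -0. -1.]
tip (array([ 0.62930694, -0.05780896,  0.12675317]), np.float64(0.0009978103703429573))
post top (array([ 0.61374607, -0.06987123,  0.12234811]), np.float64(0.0046047478834268145))
proj tip in wrist [array([281.26270549, 236.73135314]), array([281.25164439, 245.39345805]), array([281.23355737, 259.55765184])] post [array([304.1185118 , 245.34398248]), array([309.7211823 , 274.95064987])]
ring centre wrist [252.42387578 311.56027223] mark in wrist [0.64617182 0.00389807 0.064     ] dropper [ 0.67140994 -0.20276188  0.07      ] [ 0.66945505 -0.20214749  0.07      ]
[[-0.181  0.949  0.258  0.683]
 [-0.983 -0.175 -0.048 -0.067]
 [-0.    -0.262  0.965  0.263]
 [ 0.     0.     0.     1.   ]] 69.25739078676159
```

Triangulating puts the real fingertips at about z 0.127, roughly 40 mm higher than the stated overhang gives, so the fingers passed over the post. I'll raise, go back to the start side and come down lower, checking the tip by camera.

```bash
python3 - <<'E'
from h import *
arc(C,.06,.034,[-.818],.131,1)
E
```

```text
-0.818 turn 0.101 shift -0.160 0.212 -0.150
```

Call:
send_rows --moves "0 0 0 0 0 -0.15 -1;0 0 0.025 -0.08 0.11 -0.15 -1;0 0 0.05 -0.16 0.212 -0.15 -1;0 0 0.075 -0.16 0.212 -0.15 -1;0 0 0.1 -0.16 0.212 -0.15 -1;0 0 0.101 -0.16 0.212 0.05 -1;0 0 0.101 -0.16 0.212 0.175 -1;0 0 0.101 -0.16 0.212 0.175 -1"

```text
time: 5.7
eef_pos: [0.5769, -0.0905, 0.0635]
tcp_rot: [0.918, -0.396, -0.003, 0.0]
contact_force: [-0.5, 0.7, 0.5]
opening: 0.001
finger_force: 0.0
```

```bash
python3 - <<'E'
from h import *
info()
s=cam("scene"); w=cam("wrist")
a=s["image"][110:230,240:400,::-1]; b=w["image"][150:330,180:400,::-1]
a=cv2.resize(a,(400,300),interpolation=3); b=cv2.resize(b,(367,300),interpolation=3)
cv2.imwrite("pics/c3.png",np.hstack([a,b]))
E
```

```text
t 5.7 p [ 0.5769 -0.0905  0.0635] F [-0.48  0.72  0.54] open 0.001 yang -136.7 q6 2.06 z [-0.005  0.002 -1.   ]
```

View pics/c3.png

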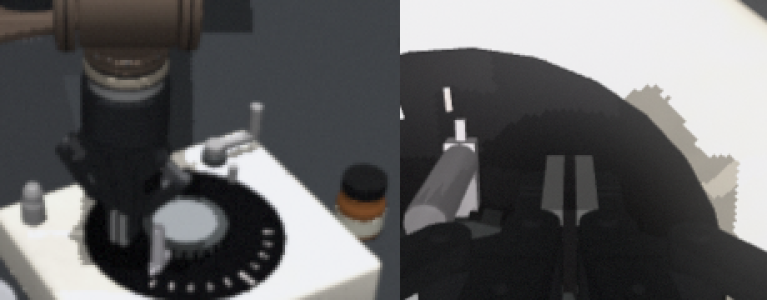

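The fingertips are now level with the lower part of the post and clear of it, at left-crop (122,240) against the post at (157,250). From here I'll track the pointer and long mark numerically with polar sampling instead of viewing pictures.

```bash
cat >> h.py <<'E'
def samp(c,r,z,lo,hi,thr,center=C):
    th=np.arange(lo,hi,.004); 
    uv=np.array([proj(c,[center[0]+r*np.cos(a),center[1]+r*np.sin(a),z]) for a in th]).astype(np.float32)
    g=c["image"].min(2); v=cv2.remap(g,uv[:,0][None],uv[:,1][None],cv2.INTER_LINEAR)[0].astype(int)
    out=[];run=[]
    for a,x in zip(th,v):
        if x>thr: run.append((a,x))
        elif run:
            q=np.array(run); out.append((round(float(np.average(q[:,0],weights=q[:,1]-thr)),3),len(run),int(q[:,1].max()))); run=[]
    return out
def look():
    for n in("wrist","scene","top"):
        c=cam(n); 
        print(n,"ptr",samp(c,.0695,.067,-1.1,.7,90)); print("   short",samp(c,.077,.064,-1.1,.9,110)); print("   long",samp(c,.0885,.064,-1.1,.9,110))
E
python3 - <<'E'
from h import *
look(); arc(C,.06,.013,[-.818],.062,1)
E
```

```text
wrist ptr [(-0.783, 13, 224)]
   short [(-0.734, 7, 182), (-0.515, 6, 137)]
   long [(0.333, 10, 238)]
scene ptr [(-0.825, 22, 152)]
   short [(-0.541, 9, 143), (0.124, 5, 125), (0.348, 14, 165), (0.794, 6, 121)]
   long [(0.344, 15, 149)]
top ptr [(-0.812, 142, 109)]
   short [(0.329, 17, 132), (0.56, 5, 117)]
   long [(0.33, 22, 179)]
-0.818 turn 0.001 shift -0.005 -0.101 0.029
```

Call:
send_rows --moves "0 0 0 -0.002 -0.03 0 -1;0 0 0 -0.004 -0.06 0 -1;0 0 0 -0.005 -0.08 0 -1;0 0 0 -0.005 -0.1 0 -1;0 0 0 -0.005 -0.11 0 -1;0 0 0 -0.005 -0.11 0 -1"

```text
time: 6.7
eef_pos: [0.5946, -0.0752, 0.0661]
tcp_rot: [0.918, -0.396, 0.0, -0.0]
contact_force: [-0.6, -0.9, 0.9]
opening: -0.001
finger_force: 0.7
```

```bash
python3 - <<'E'
from h import *
info();look()
arc(C,.06,.013,np.arange(-.778,.3,.08),.0635,1)
E
```

```text
t 6.7 p [ 0.5946 -0.0752  0.0661] F [-0.59 -0.88  0.93] open -0.001 yang -136.7 q6 2.09 z [ 0. -0. -1.]
wrist ptr [(-0.686, 11, 131)]
   short [(-0.736, 7, 187), (-0.518, 4, 136)]
   long [(0.334, 10, 237)]
scene ptr [(-0.724, 19, 147)]
   short [(-0.542, 4, 125), (0.125, 6, 126), (0.348, 14, 167), (0.794, 7, 122)]
   long [(0.344, 15, 149)]
top ptr [(-0.319, 218, 109)]
   short []
   long [(-0.922, 2, 111)]
-0.778 turn -0.006 shift 0.009 -0.006 0.012
-0.698 turn -0.019 shift 0.012 -0.030 0.012
-0.618 turn -0.031 shift 0.014 -0.055 0.012
-0.538 turn -0.044 shift 0.013 -0.079 0.012
-0.458 turn -0.057 shift 0.011 -0.103 0.012
-0.378 turn -0.069 shift 0.006 -0.128 0.012
-0.298 turn -0.082 shift -0.000 -0.151 0.012
-0.218 turn -0.095 shift -0.009 -0.174 0.012
-0.138 turn -0.108 shift -0.019 -0.197 0.012
-0.058 turn -0.120 shift -0.030 -0.218 0.012
0.022 turn -0.133 shift -0.044 -0.239 0.012
0.102 turn -0.146 shift -0.059 -0.258 0.012
0.182 turn -0.159 shift -0.076 -0.276 0.012
0.262 turn -0.171 shift -0.094 -0.293 0.012
```

Call:
send_rows --moves "0 0 -0.01 0.01 -0.015 0 -1;0 0 -0.019 0.012 -0.03 0 -1;0 0 -0.031 0.014 -0.055 0 -1;0 0 -0.044 0.013 -0.079 0 -1;0 0 -0.057 0.011 -0.103 0 -1;0 0 -0.069 0.006 -0.128 0 -1;0 0 -0.082 0 -0.151 0 -1;0 0 -0.095 -0.009 -0.174 0 -1;0 0 -0.108 -0.019 -0.197 0 -1;0 0 -0.108 -0.019 -0.197 0 -1"

```text
time: 8.1
eef_pos: [0.6203, -0.0451, 0.0656]
tcp_rot: [0.998, -0.068, -0.0, -0.0]
contact_force: [0.5, -0.7, 0.0]
opening: 0.001
finger_force: 0.4
```

```bash
python3 - <<'E'
from h import *
info();look()
arc(C,.06,.0175,np.arange(-.0,.36,.03),.0635,1)
E
```

```text
t 8.1 p [ 0.6203 -0.0451  0.0656] F [ 0.47 -0.72  0.01] open 0.001 yang -97.8 q6 1.47 z [-0.  0. -1.]
wrist ptr [(-0.023, 11, 141)]
   short [(-0.524, 5, 146)]
   long [(0.333, 10, 237)]
scene ptr [(-0.032, 14, 111)]
   short [(-0.542, 4, 124), (0.124, 1, 112)]
   long [(0.343, 15, 150)]
top ptr []
   short []
   long []
-0.0 turn -0.022 shift 0.010 -0.019 0.011
0.03 turn -0.027 shift 0.011 -0.028 0.011
0.06 turn -0.031 shift 0.012 -0.038 0.011
0.09 turn -0.036 shift 0.013 -0.047 0.011
0.12 turn -0.041 shift 0.013 -0.056 0.011
0.15 turn -0.046 shift 0.014 -0.066 0.011
0.18 turn -0.050 shift 0.013 -0.075 0.011
0.21 turn -0.055 shift 0.013 -0.085 0.011
0.24 turn -0.060 shift 0.012 -0.094 0.012
0.27 turn -0.065 shift 0.011 -0.103 0.012
0.3 turn -0.070 shift 0.010 -0.112 0.012
0.33 turn -0.074 shift 0.008 -0.122 0.012
```

Call:
send_rows --moves "0 0 -0.012 0.006 -0.01 0 -1;0 0 -0.022 0.01 -0.019 0 -1;0 0 -0.031 0.012 -0.038 0 -1;0 0 -0.041 0.013 -0.056 0 -1;0 0 -0.05 0.013 -0.075 0 -1;0 0 -0.06 0.012 -0.09 0 -1;0 0 -0.06 0.012 -0.09 0 -1"

```text
time: 9.12
eef_pos: [0.6251, -0.0279, 0.0659]
tcp_rot: [0.993, 0.12, -0.0, -0.0]
contact_force: [-0.2, -0.8, -2.0]
opening: 0.001
finger_force: 0.7
```

```bash
python3 - <<'E'
from h import *
info();look()
arc(C,.06,.0175,np.arange(.22,.36,.02),.0635,1)
E
```

```text
t 9.125 p [ 0.6251 -0.0279  0.0659] F [-0.23 -0.79 -1.97] open 0.001 yang -76.3 q6 1.12 z [-0.  0. -1.]
wrist ptr [(0.264, 13, 163)]
   short [(-0.737, 3, 118)]
   long [(0.332, 10, 236)]
scene ptr [(0.278, 15, 109)]
   short []
   long [(0.344, 15, 147)]
top ptr []
   short []
   long []
0.22 turn 0.003 shift -0.000 0.001 0.012
0.24 turn -0.000 shift 0.002 -0.005 0.012
0.26 turn -0.003 shift 0.003 -0.011 0.012
0.28 turn -0.006 shift 0.005 -0.017 0.012
0.3 turn -0.010 shift 0.006 -0.023 0.012
0.32 turn -0.013 shift 0.008 -0.029 0.012
0.34 turn -0.016 shift 0.009 -0.036 0.012
```

Call:
send_rows --moves "0 0 -0.004 0.003 -0.008 0 -1;0 0 -0.01 0.005 -0.018 0 -1;0 0 -0.01 0.005 -0.018 0 -1"

```text
time: 9.65
eef_pos: [0.6252, -0.0239, 0.0659]
tcp_rot: [0.988, 0.152, -0.0, -0.0]
contact_force: [0.3, -2.0, -0.2]
opening: 0.0
finger_force: 0.8
```

```bash
python3 - <<'E'
from h import *
info();look()
E
```

```text
t 9.65 p [ 0.6252 -0.0239  0.0659] F [ 0.29 -1.99 -0.22] open 0.0 yang -72.5 q6 1.07 z [-0.  0. -1.]
wrist ptr [(0.328, 13, 163)]
   short [(-0.738, 8, 173)]
   long [(0.33, 9, 212)]
scene ptr [(0.349, 20, 121)]
   short []
   long [(0.344, 15, 148)]
top ptr []
   short []
   long []
```

The pointer is on the mark to within about 0.005 rad. I'll back off and rise.

Call:
send_rows --moves "0 0 0 0 0.04 0 -1;0 0 0 0 0.12 0 -1;0 0 0 0 0.12 -0.25 -1;0 0 0 0 0.12 -0.5 -1;0 0 0 0 0.12 -0.5 -1"

```text
time: 10.42
eef_pos: [0.6364, -0.0488, 0.1728]
tcp_rot: [0.989, 0.151, 0.006, 0.002]
contact_force: [0.2, -0.8, -0.5]
opening: -0.003
finger_force: 0.0
```

```bash
python3 - <<'E'
from h import *
info();look()
t=cam("top"); s=cam("scene")
pv=np.array([.4667,.0482]); th=1.513+.14
for c in (t,s): print(samp(c,.045,.114,1.2,2.1,0,pv)[:2])
print("post", pv+.045*np.array([np.cos(th),np.sin(th)]))
arc(pv,.045,.038,[th],.165,-1)
E
```

```text
t 10.425 p [ 0.6364 -0.0488  0.1728] F [ 0.18 -0.84 -0.49] open -0.003 yang -72.6 q6 1.03 z [ 0.012 -0.003 -1.   ]
wrist ptr [(0.329, 14, 165)]
   short [(-0.736, 3, 119)]
   long [(0.333, 11, 238)]
scene ptr [(0.348, 20, 122)]
   short []
   long [(0.343, 15, 150)]
top ptr [(0.376, 30, 116)]
   short []
   long []
[]
[]
post [0.463005   0.09304804]
1.653 turn -0.215 shift -0.779 -0.962 -0.001
```

Call:
send_rows --moves "0 0 -0.028 -0.2 -0.25 0 -1;0 0 -0.056 -0.4 -0.5 0 -1;0 0 -0.084 -0.6 -0.75 0 -1;0 0 -0.112 -0.765 -0.95 0 -1;0 0 -0.14 -0.765 -0.95 0 -1;0 0 -0.168 -0.765 -0.95 0 -1;0 0 -0.196 -0.765 -0.95 0 -1;0 0 -0.215 -0.765 -0.95 0 -1;0 0 -0.215 -0.765 -0.95 0 -1"

```text
time: 11.8
eef_pos: [0.4288, 0.0885, 0.1647]
tcp_rot: [0.677, 0.736, -0.001, -0.001]
contact_force: [0.3, 0.0, -0.0]
opening: -0.002
finger_force: 0.0
```

```bash
python3 - <<'E'
from h import *
info()
pv=np.array([.4667,.0482]); th=1.653
arc(pv,.045,.034,[th],.066,-1)
w=cam("wrist"); s=cam("scene")
E=lambda c,z:(proj(c,[*(pv+.045*np.array([np.cos(th),np.sin(th)])),z])).round(0)
print(E(w,.114),E(s,.114),E(s,.08),proj(w,[*pv,.09]).round())
# bright blobs near predicted post top in wrist
g=w["image"]; u,v=E(w,.114).astype(int)
print(g[v,max(0,u-40):u+40:4].mean(1).astype(int), g[max(0,v-40):v+40:4,u].mean(1).astype(int))
a=cv2.resize(s["image"][100:220,260:420,::-1],(400,300),interpolation=3); b=cv2.resize(g[:,:,::-1],(400,300))
cv2.imwrite("pics/c4.png",np.hstack([a,b]))
E
```

```text
t 11.8 p [0.4288 0.0885 0.1647] F [ 0.33  0.05 -0.01] open -0.002 yang 4.7 q6 -0.11 z [-0.003  0.    -1.   ]
1.653 turn 0.000 shift 0.009 0.004 0.494
[329. 217.] [342. 152.] [341. 163.] [322. 259.]
[154 236 236 236 237 237 231 154 182 194 202 212 196 237 237 238 237 237
 237 237] [115 122 179 190 230 237 128  96  97 141 202 206 227 222 226 117 129  95
 192 185]
```

Call:
send_rows --moves "0 0 0 0.009 0 0.2 -1;0 0 0 0.009 0 0.4 -1;0 0 0 0.009 0 0.485 -1;0 0 0 0.009 0 0.485 -1"

```text
time: 12.4
eef_pos: [0.4278, 0.0903, 0.0672]
tcp_rot: [0.677, 0.736, -0.002, -0.002]
contact_force: [-0.3, -0.1, -0.4]
opening: 0.0
finger_force: 0.0
```

```bash
python3 - <<'E'
from h import *
info()
pv=np.array([.4667,.0482])
arc(pv,.045,.0175,np.arange(1.72,.9,-.08),.0675,-1)
E
```

```text
t 12.4 p [0.4278 0.0903 0.0672] F [-0.26 -0.08 -0.4 ] open 0.0 yang 4.8 q6 -0.11 z [-0.005  0.    -1.   ]
1.72 turn -0.011 shift -0.007 0.074 -0.002
1.64 turn 0.002 shift 0.000 0.092 -0.002
1.56 turn 0.015 shift 0.006 0.110 -0.002
1.48 turn 0.028 shift 0.011 0.129 -0.002
1.4 turn 0.040 shift 0.014 0.148 -0.002
1.32 turn 0.053 shift 0.016 0.167 -0.002
1.24 turn 0.066 shift 0.015 0.187 -0.002
1.16 turn 0.079 shift 0.014 0.206 -0.002
1.08 turn 0.091 shift 0.011 0.225 -0.002
1.0 turn 0.104 shift 0.006 0.244 -0.003
0.92 turn 0.117 shift -0.000 0.262 -0.003
```

Call:
send_rows --moves "0 0 0 0 0.05 0 -1;0 0 0 0 0.08 0 -1;0 0 0.002 0 0.094 0 -1;0 0 0.015 0.006 0.11 0 -1;0 0 0.028 0.011 0.129 0 -1;0 0 0.04 0.014 0.148 0 -1;0 0 0.053 0.016 0.167 0 -1;0 0 0.053 0.016 0.167 0 -1"

```text
time: 13.4
eef_pos: [0.4629, 0.0962, 0.0694]
tcp_rot: [0.789, 0.614, 0.0, 0.0]
contact_force: [-0.5, 0.3, -0.1]
opening: -0.002
finger_force: 0.3
```

```bash
cat >> h.py <<'E'
pv=np.array([.4667,.0482])
def clook(exp):
    w=cam("wrist"); g=w["image"].mean(2)
    for r in (.03,.036):   # lever top surface, z=.08: darker than white base
        v=[]; th=np.arange(-.2,2.1,.02)
        for a in th:
            u=proj(w,[pv[0]+r*np.cos(a),pv[1]+r*np.sin(a),.08]); 
            v.append(int(g[int(round(u[1])),int(round(u[0]))]) if 0<=u[0]<559.4 and 0<=u[1]<419.4 else -1)
        print(r,v)
    print("expected post px",proj(w,[*(pv+.045*np.array([np.cos(exp),np.sin(exp)])),.114]).round())
    return w
E
python3 - <<'E'
from h import *
info()
w=clook(1.32); s=cam("scene")
a=cv2.resize(s["image"][100:220,260:420,::-1],(400,300),interpolation=3); b=cv2.resize(w["image"][:,:,::-1],(400,300))
cv2.imwrite("pics/c5.png",np.hstack([a,b]))
# scene: post side brightness around predicted mid-post for several angles
g=s["image"].mean(2)
for z in(.09,.1,.11):
    print(z,[int(g[tuple(proj(s,[pv[0]+.045*np.cos(a),pv[1]+.045*np.sin(a),z])[::-1].round().astype(int))]) for a in np.arange(.2,1.8,.08)])
E
```

```text
t 13.4 p [0.4629 0.0962 0.0694] F [-0.47  0.29 -0.07] open -0.002 yang -14.2 q6 0.24 z [ 0.001 -0.    -1.   ]
0.03 [34, 35, 38, 35, 37, 37, 36, 36, 36, 36, 40, 36, 40, 37, 42, 39, 39, 41, 43, 42, 42, 45, 45, 42, 44, 43, 44, 46, 44, 43, 45, 48, 45, 47, 50, 47, 48, 46, 49, 47, 46, 49, 44, 50, 60, 121, 224, 203, 130, 104, 103, 102, 102, 103, 102, 103, 103, 102, 103, 102, 102, 102, 102, 104, 102, 101, 101, 81, 56, 45, 41, 41, 44, 44, 41, 45, 42, 42, 42, 41, 40, 41, 37, 39, 38, 37, 36, 38, 38, 38, 35, 34, 36, 33, 36, 33, 35, 62, 84, 52, 37, 37, 36, 36, 37, 36, 36, 36, 34, 31, 27, 29, 29, 28, 31, 27]
0.036 [34, 34, 34, 33, 36, 36, 36, 37, 36, 40, 38, 38, 40, 38, 40, 41, 41, 41, 45, 45, 47, 45, 43, 47, 47, 47, 49, 50, 54, 55, 53, 53, 53, 54, 51, 54, 51, 52, 53, 54, 55, 157, 236, 235, 236, 235, 235, 235, 235, 235, 235, 235, 235, 235, 89, 80, 83, 91, 85, 86, 83, 85, 87, 86, 81, 79, 79, 80, 78, 76, 77, 73, 74, 72, 49, 47, 46, 45, 43, 46, 42, 43, 42, 43, 41, 61, 77, 79, 79, 79, 77, 77, 80, 77, 78, 46, 34, 34, 34, 32, 37, 38, 80, 105, 108, 66, 33, 36, 31, 32, 29, 30, 32, 29, 29, 31]
expected post px [318. 286.]
0.09 [220, 150, 142, 135, 126, 126, 102, 94, 90, 88, 91, 90, 90, 91, 91, 83, 83, 72, 71, 54]
0.1 [109, 110, 112, 108, 96, 84, 84, 87, 90, 91, 91, 91, 91, 89, 87, 87, 78, 78, 52, 59]
0.11 [100, 105, 117, 111, 83, 74, 84, 84, 91, 89, 90, 91, 93, 93, 90, 84, 72, 31, 32, 32]
```

```bash
python3 - <<'E'
from h import *
arc(pv,.045,.0175,np.arange(1.24,.3,-.08),.069,-1)
E
```

```text
1.24 turn 0.013 shift 0.003 0.009 0.001
1.16 turn 0.026 shift 0.008 0.028 0.001
1.08 turn 0.039 shift 0.011 0.047 0.001
1.0 turn 0.051 shift 0.013 0.066 0.002
0.92 turn 0.064 shift 0.013 0.085 0.002
0.84 turn 0.077 shift 0.012 0.104 0.002
0.76 turn 0.090 shift 0.009 0.123 0.002
0.68 turn 0.102 shift 0.004 0.142 0.002
0.6 turn 0.115 shift -0.002 0.161 0.002
0.52 turn 0.128 shift -0.009 0.179 0.002
0.44 turn 0.141 shift -0.018 0.196 0.002
0.36 turn 0.153 shift -0.028 0.212 0.002
```

Call:
send_rows --moves "0 0 0.013 0.003 0.012 0 -1;0 0 0.026 0.008 0.028 0 -1;0 0 0.039 0.011 0.047 0 -1;0 0 0.051 0.013 0.066 0 -1;0 0 0.064 0.013 0.085 0 -1;0 0 0.077 0.012 0.104 0 -1;0 0 0.09 0.009 0.123 0 -1;0 0 0.102 0.004 0.142 0 -1;0 0 0.102 0.004 0.142 0 -1"

```text
time: 14.62
eef_pos: [0.4904, 0.0904, 0.0691]
tcp_rot: [0.942, 0.335, 0.0, -0.0]
contact_force: [-0.3, 1.9, -0.5]
opening: 0.002
finger_force: 0.7
```

```bash
cat >> h.py <<'E'
def cscene():
    s=cam("scene"); g=s["image"].mean(2)
    for z in(.1,.11):
        print(z,[(round(a,2),int(g[tuple(proj(s,[pv[0]+.045*np.cos(a),pv[1]+.045*np.sin(a),z])[::-1].round().astype(int))])) for a in np.arange(0,1.2,.08)])
E
python3 - <<'E'
from h import *
info();clook(.68);cscene();look()
arc(pv,.045,.0175,np.arange(.68,.24,-.04),.069,-1)
E
```

```text
t 14.625 p [0.4904 0.0904 0.0691] F [-0.32  1.95 -0.47] open 0.002 yang -50.9 q6 0.87 z [ 0.001  0.001 -1.   ]
0.03 [33, 32, 29, 33, 32, 31, 30, 33, 32, 34, 34, 34, 33, 33, 33, 34, 165, 235, 235, 234, 201, 125, 98, 98, 100, 98, 97, 100, 97, 98, 99, 98, 97, 99, 98, 98, 98, 100, 100, 101, 80, 54, 40, 44, 36, 37, 35, 39, 36, 37, 37, 36, 38, 40, 36, 35, 35, 34, 36, 35, 36, 35, 35, 34, 35, 31, 33, 33, 33, 34, 42, 56, 33, 37, 36, 36, 37, 35, 35, 39, 34, 32, 33, 25, 25, 31, 32, 32, 29, 28, 30, 25, 26, 29, 28, 28, 27, 27, 26, 24, 26, 26, 25, 26, 26, 25, 26, 26, 28, 28, 23, 24, 22, 25, 25, 22]
0.036 [30, 32, 30, 32, 33, 32, 33, 33, 29, 34, 46, 96, 128, 80, 88, 86, 44, 32, 155, 207, 227, 234, 235, 234, 234, 100, 74, 85, 97, 98, 103, 104, 99, 106, 103, 89, 82, 80, 78, 78, 72, 70, 70, 68, 70, 53, 40, 41, 40, 43, 42, 38, 39, 39, 40, 41, 60, 76, 78, 78, 77, 78, 77, 78, 78, 77, 67, 46, 33, 38, 38, 40, 40, 39, 80, 105, 78, 38, 33, 31, 34, 34, 32, 33, 32, 33, 33, 32, 27, 30, 30, 32, 32, 30, 30, 33, 29, 30, 27, 29, 27, 29, 25, 26, 26, 30, 26, 27, 30, 24, 26, 25, 26, 28, 25, 21]
expected post px [323. 
[... 870 characters left out ...]
5, 5, 124), (0.348, 14, 167), (0.794, 6, 121)]
   long [(0.343, 15, 149)]
top ptr [(0.361, 63, 232)]
   short [(-0.545, 8, 119), (0.105, 8, 123), (0.331, 22, 152), (0.56, 5, 115), (0.761, 2, 112)]
   long [(0.33, 22, 178)]
0.68 turn 0.000 shift 0.002 0.002 0.000
0.64 turn 0.007 shift 0.005 0.011 0.000
0.6 turn 0.013 shift 0.008 0.020 0.000
0.56 turn 0.019 shift 0.011 0.029 0.000
0.52 turn 0.026 shift 0.013 0.039 0.000
0.48 turn 0.032 shift 0.015 0.048 0.000
0.44 turn 0.038 shift 0.016 0.058 0.000
0.4 turn 0.045 shift 0.017 0.067 0.000
0.36 turn 0.051 shift 0.018 0.077 0.000
0.32 turn 0.058 shift 0.018 0.087 0.000
0.28 turn 0.064 shift 0.018 0.096 0.000
0.24 turn 0.070 shift 0.018 0.106 0.000
```

Call:
send_rows --moves "0 0 0.007 0.005 0.011 0 -1;0 0 0.013 0.008 0.02 0 -1;0 0 0.019 0.011 0.029 0 -1;0 0 0.026 0.013 0.039 0 -1;0 0 0.032 0.015 0.048 0 -1;0 0 0.038 0.016 0.058 0 -1;0 0 0.038 0.016 0.058 0 -1"

```text
time: 15.75
eef_pos: [0.5002, 0.0828, 0.0691]
tcp_rot: [0.976, 0.219, 0.0, 0.0]
contact_force: [0.6, 1.5, 0.3]
opening: 0.001
finger_force: 0.7
```

Call:
send_rows --moves "0 0 0.005 0.001 0.008 0 -1;0 0 0.005 0.001 0.008 0 -1"

```text
time: 16.0
eef_pos: [0.5011, 0.0816, 0.0691]
tcp_rot: [0.979, 0.204, 0.0, 0.0]
contact_force: [0.7, 1.8, -0.5]
opening: 0.002
finger_force: 0.8
```

```bash
python3 - <<'E'
from h import *
info();clook(.4)
arc(pv,.045,.0175,np.arange(.44,.2,-.04),.069,-1)
E
```

```text
t 16.0 p [0.5011 0.0816 0.0691] F [ 0.68  1.83 -0.49] open 0.002 yang -66.5 q6 1.12 z [ 0. -0. -1.]
0.03 [28, 164, 226, 233, 233, 143, 143, 92, 94, 94, 96, 97, 95, 96, 96, 95, 94, 95, 94, 97, 98, 98, 98, 100, 99, 78, 83, 60, 43, 34, 35, 33, 31, 34, 34, 35, 32, 34, 34, 34, 35, 36, 29, 34, 33, 30, 32, 34, 33, 32, 35, 29, 32, 32, 60, 85, 85, 44, 39, 35, 35, 36, 38, 36, 33, 33, 32, 31, 29, 31, 31, 30, 30, 31, 31, 29, 31, 30, 32, 26, 30, 28, 28, 24, 28, 26, 25, 27, 27, 28, 28, 27, 22, 24, 27, 26, 24, 29, 29, 26, 26, 24, 24, 22, 24, 26, 23, 27, 27, 22, 23, 26, 25, 23, 19, 21]
0.036 [28, 29, 28, 28, 30, 26, 31, 29, 30, 31, 65, 93, 94, 100, 102, 103, 102, 104, 104, 104, 105, 97, 96, 88, 79, 74, 69, 69, 66, 67, 55, 42, 34, 39, 38, 38, 37, 38, 36, 37, 40, 38, 74, 76, 77, 79, 77, 78, 77, 77, 78, 77, 46, 37, 35, 37, 40, 38, 39, 79, 104, 98, 44, 37, 33, 35, 36, 34, 36, 37, 32, 34, 34, 34, 33, 32, 33, 32, 33, 33, 32, 31, 32, 31, 29, 32, 30, 30, 29, 27, 27, 28, 28, 26, 30, 28, 27, 25, 28, 27, 27, 26, 25, 25, 26, 26, 25, 22, 23, 25, 23, 24, 24, 23, 24, 19]
expected post px [322. 285.]
0.44 turn -0.005 shift -0.001 -0.009 0.000
0.4 turn 0.002 shift 0.002 -0.000 0.000
0.36 turn 0.008 shift 0.005 0.009 0.000
0.32 turn 0.014 shift 0.008 0.018 0.000
0.28 turn 0.021 shift 0.011 0.027 0.000
0.24 turn 0.027 shift 0.013 0.037 0.000
```

Call:
send_rows --moves "0 0 0.006 0.003 0.009 0 -1;0 0 0.006 0.003 0.009 0 -1"

```text
time: 16.3
eef_pos: [0.5022, 0.0802, 0.0691]
tcp_rot: [0.983, 0.185, 0.0, 0.0]
contact_force: [0.4, 2.5, -0.0]
opening: 0.002
finger_force: 0.9
```

Call:
send_rows --moves "0 0 0.005 0.002 0.007 0 -1;0 0 0.005 0.002 0.007 0 -1"

```text
time: 16.55
eef_pos: [0.503, 0.0796, 0.0691]
tcp_rot: [0.986, 0.17, 0.0, -0.001]
contact_force: [0.5, 4.7, 0.6]
opening: 0.001
finger_force: 2.2
```

Call:
send_rows --moves "0 0 0.003 0.001 0.005 0 -1;0 0 0.003 0.001 0.005 0 -1"

```text
time: 16.8
eef_pos: [0.5033, 0.0796, 0.0691]
tcp_rot: [0.987, 0.16, -0.0, -0.001]
contact_force: [-0.6, 7.8, 1.2]
opening: -0.004
finger_force: 3.8
```

The force rose to 8 N with no further motion, at a lever angle of about 0.33 against the expected stop at 0.31. The clamp is at its stop, so I'll back off.

Call:
send_rows --moves "0 0 0 0 -0.03 0 -1;0 0 0 0 -0.1 0 -1;0 0 0 0 -0.13 0 -1;0 0 0 0 -0.13 -0.25 -1;0 0 0 0 -0.13 -0.5 -1;0 0 0 -0.2 -0.4 -0.7 -1;0 0 0 -0.3 -0.7 -0.7 -1;0 0 0 -0.3 -0.9 -0.7 -1;0 0 0 -0.3 -0.9 -0.7 -1"

```text
time: 17.92
eef_pos: [0.3877, 0.2323, 0.2094]
tcp_rot: [0.987, 0.164, 0.0, 0.0]
contact_force: [-0.8, -0.4, 0.1]
opening: -0.001
finger_force: 0.0
```

```bash
python3 - <<'E'
from h import *
info();look()
s=cam("scene");t=cam("top")
a=cv2.resize(s["image"][135:275,225:405,::-1],(400,311),interpolation=3); b=cv2.resize(t["image"][155:265,180:320,::-1],(396,311),interpolation=3)
cv2.imwrite("pics/end.png",np.hstack([a,b]))
E
```

```text
t 17.925 p [0.3877 0.2323 0.2094] F [-0.79 -0.43  0.15] open -0.001 yang -71.2 q6 1.56 z [ 0.001  0.    -1.   ]
wrist ptr []
   short []
   long []
scene ptr [(0.351, 29, 187)]
   short [(-0.757, 2, 114), (-0.541, 9, 143), (0.125, 5, 124), (0.348, 14, 165), (0.794, 6, 121)]
   long [(0.344, 15, 148)]
top ptr [(0.361, 62, 232)]
   short [(-0.544, 7, 118), (0.105, 8, 124), (0.33, 22, 151), (0.561, 5, 116)]
   long [(0.33, 22, 178)]
```

View pics/end.png

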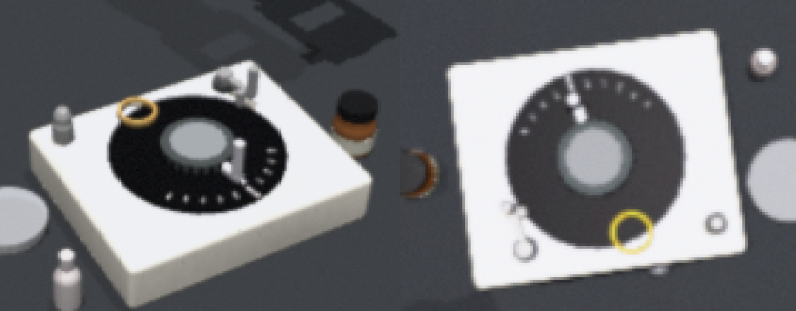

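The final picture shows the pointer in line with the long mark, top-view crop (570,80), and the clamp lever against its pin at (515,208). Nothing else has moved and the hand is clear.

```bash
python3 -c "
from plant import ctrl
print(ctrl.sign_off())"
```

```text
the job is handed in; nothing more can be done
None
```

The job is handed in: the polariser pointer stands at the long mark to within about 0.01 rad, the clamp lever was pushed clockwise until it stopped (about 8 N peak reading), nothing else appears to have moved, and the hand is clear at about 18 s.

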